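# Slide the plate carrier home on its rails and bolt it

### The job

With a fingertip, push the blue plate carrier along its rails by the upright tab at its rear until it drops into the locating notches and lies flat on the rails. Then push the red tab of the bolt so that the bolt slides fully home over the carrier's edge. Only push: do not lift or tip the carrier or shake the well plate out of its nest, and leave everything else standing where it is.

Things in the scene. Friction and masses are not known exactly. Their poses are not given: they have to be found in the camera images.
- stage: Fixed aluminium base 144 x 410 x 8 mm; place and yaw vary. Two steel rails along its y (tops 16 mm above the worktop) between grey guide walls (inner faces at x +-63.5 mm, 6 mm thick, tops 32 mm up). Origin: centre of its underside, on the worktop; x across the rails, y along them, the way the carrier goes. Bolt housing at x -70 to -90, y +90 mm, 35 mm wide and high; base ear under it, 8 mm high, to x -128.
- carrier: Loose blue board 124 (x) x 170 (y, along the rails) x 6 mm, about 0.26 kg, 6 mm feet below, 1.5 mm play to each wall. Origin: its centre at the level of the feet's undersides: 16 mm up while riding on the rails, 10 mm when dropped home, flat on the rails. Axes as the stage's. Starts 130 to 200 mm short of the seat, to be pushed to stage +y; only friction (1 to 5 N) resists until it has dropped, then a hard stop.
- carrier_push (a point): Centre of the rear (-y) face of the carrier's upright push tab, to be pushed towards +y. The tab is 40 mm wide (x), 8 mm thick; its top is 11 mm above this point and the board's upper surface 15 mm below it.
- notch_seat (a point): Fixed on the stage (x 0, y +90 mm, 10 mm up): where the carrier's origin lies when seated. Only here do its four staggered 12 mm long feet meet their four notches (18 mm long, so 3 mm play each way; 8 mm deep), all at once. Red marks on the wall tops stand beside the notches.
- plate: White 96-well plate, 85 x 128 x 15 mm, loose in the shallow nest (6 mm high lips) on the carrier. Origin: centre of its underside; in the nest 12 mm above the carrier's origin and 12 mm towards +y from it.
- bolt (a joint): Slide of the bolt along stage +x, m: 0 to 0.003 at the start (drawn back, clear of the carrier), 0.024 hard stop, fully home. 2.5 N friction; stays where left. Its steel tongue (20 mm wide, 6 mm thick) passes 1.5 mm above the board of a seated carrier and overlaps its edge by 14 mm; a carrier riding high blocks it.
- bolt_push (a point): Centre of the outer (-x) face of the bolt's red upright tab, moving with the bolt; to be pushed towards stage +x by up to 24 mm. The tab is 24 mm wide (y), 8 mm thick; its top is 10 mm above this point, its foot 18 mm below. At bolt 0 the point lies at stage x -125 mm, y +90 mm, 42 mm above the worktop.
- carton: White reagent carton, 32 x 46 x 62 mm, bystander; origin under its centre.
- tube_a: Standing 50 ml tube with blue cap, pink content, 34 mm across, 113 mm high, bystander; origin under its centre.
- tube_b: Standing 50 ml tube with blue cap, 34 mm across, 113 mm high, bystander; origin under its centre.
- cup: Small white cup, upside down, 31 mm across, 32 mm high, bystander; origin under its centre.
- calc: Black desk calculator, 150 x 102 x 21 mm, bystander; origin under its centre.
- kit: Flat black box, 79 x 128 x 9 mm, bystander; origin under its centre.
- bottle_l: Clear 250 ml bottle with blue cap, 69 mm across, 140 mm high, bystander; origin under its centre.
Mind the look-alikes: they are no part of the job. What is shaped like the plate but purple is not meant.

How it is judged:
On the way:
1. the carrier has dropped into the notches while the bolt is still drawn back (z of carrier in the frame of stage between 0.008 and 0.0125 m and horizontal distance between carrier and notch_seat below 0.006 m and angle between carrier's own z axis and vertical below 0.03 rad and value of joint bolt below 0.008 m), for 0.2 s.
At the end, for the whole second after the job is handed in: The carrier lies flat in the notches (its origin within 6 mm of the seat and no more than 2.5 mm too high, level), the bolt is within 4 mm of its stop, the plate still sits in the nest, and all is at rest (z of carrier in the frame of stage between 0.008 and 0.0125 m and horizontal distance between carrier and notch_seat below 0.006 m and angle between carrier's own z axis and vertical below 0.03 rad and value of joint bolt above 0.02 m and z of plate in the frame of carrier below 0.015 m and horizontal distance between plate and carrier below 0.018 m and angle between plate's own z axis and vertical below 0.04 rad and linear speed of carrier below 0.01 m/s); the robot touches nothing.
It fails at once if the carrier is lifted more than 6 mm off the rails (z of carrier in the frame of stage above 0.022 m).
It fails at once if the carrier is tipped (angle between carrier's own z axis and vertical above 0.12 rad).
It fails at once if the well plate leaves its nest (z of plate in the frame of carrier above 0.02 m or horizontal distance between plate and carrier above 0.022 m).
It fails at once if a bystander is moved by more than 2 cm (distance of any of carton, tube_a, tube_b, cup, calc, kit, bottle_l from where it was at the start of the episode above 0.02 m).
It also fails if it takes over 48 s, if anything falls off the work surface, if the arm or the gripper's body presses on something with over 40 N, if the wrist force passes 120 N, or if a joint passes its speed limit or range.

### The arm

A 6-joint arm with a two-finger parallel gripper is mounted at the origin on a cart in front of the work surface, level with it; the furniture and walls round the work are solid. World frame = base frame: x ahead of the robot, y to its left, z up, the work surface at z = 0. Lengths are in m, angles in rad, forces in N, time in s.
With the tool pointing down it reaches from about 0.25 to 0.8 m from the base axis. Payload 3.9 kg.
Tool frame: the origin (TCP) lies midway between the tips of the shut fingers; the grasp point (between the pads) lies 19 mm behind it; z points along the fingers, y is the line along which they close (so a half turn about z gives the same grasp; the last joint's range is limited). The gripper opens to 85 mm and grips with 20 to 120 N. Pads are 22 mm wide; open, the fingers measure 114 mm over their backs; the gripper's body (76 mm by 85 mm) begins 54 mm behind the grasp point. The pads swing forward as they close: fully open they stand 13 mm farther back than shut.
Start: joints at [-1.226, 0.26, -0.138, 1.173, 0, 1.571], TCP at [0.177, -0.494, 0.231] pointing down, gripper open.
Joint ranges: [-2.78, 2.78], [-0.83, 1.72], [-1.28, 1.37], [-1.9, 2.12], [-1.57, 1.48], [-3.14, 3.14]. Speed limits (rad/s): [2.57, 2.57, 3.14, 3.14, 3.14, 3.14].

### API

Orientations are given as [roll, pitch, yaw] about the fixed x, y, z axes, in that order (R = Rz(yaw) Ry(pitch) Rx(roll)).
In Python, from station import arm, grab_frame, job gives the robot as it stands. The module is installed in compiled form; this text tells all that it offers.
- The arm moves only by the shell command python3 -m pendant 'ROWS' [OPENING] [FORCE]. ROWS is JSON, a list of rows, each an object with "slide": the shift along the tool's x, y, z normalised to -1 to 1, where 1 is 0.2 m, a list of three; "turn": the turn, a rotation vector about the tool's x, y, z normalised to -1 to 1, where 1 is pi rad, a list of three. A call has 1 to 20 rows; each row is the pose to reach, as a shift and turn from the pose commanded when the call began, along the tool's axes at that moment, turning the shorter way round; what a row does not reach only later rows make up. A row lasts 1/12 s, in which the tool goes at most 41.7 mm and 7.16 degrees, less where a joint would pass 70% of its speed; a pose out of reach is approached as far as the arm can. A call with a number of a shift or a turn outside -1 to 1 is refused whole. A call with a gripper value outside its range is refused whole. OPENING is the closure, from 0 (fully open) to 1 (shut), set as the call begins (- or left out, the last holds). The fingers move at their own pace and stop on an object; FORCE is the grip in N (left out, the last holds). Time passes only in rows, so rows that repeat a pose let the fingers close. It gives the time, the measured TCP pose, the force, the opening and the grip force at its end, in the units of the state.
- arm.get_state(): the state, without advancing time (a new reading comes with each control period).
- grab_frame(name): name is "scene" or "top" or "wrist"; returns a dict with "frame" (480x640x3 uint8, red, green, blue), "K" (3x3 intrinsics, pixels), "rvec" (rotation vector, rad) and "tvec" (3), from world to camera coordinates, as OpenCV has them. Camera axes: x right, y down, z forward; pixel columns grow to the right and rows downward; lengths in m; the calibration is good to about 2 mm. A picture is of the moment at which its call begins. There is no depth.
- job.hand_in(): hands the job in; it is judged then, once.
The state is a dict: "t": time; "qpos": joint angles; "joint_vel": joint speeds; "effort": joint torques, N m; "position": TCP position; "eef_rot": TCP orientation; "force": force on the tool from outside, world axes, zero at the start; "wrist_torque": the same for the moment, N m; "width": finger opening in m; "gripper_force": force on a finger pad.
Only numpy, scipy, OpenCV 4.12 (cv2) and the standard library are available. Lean on these libraries where they do the work, as an engineer would, in place of code of your own. Each camera call takes 0.05 s, during which the arm holds its last target. There are 200 camera calls.

## Working session

There is one attempt and no reset: what is moved stays moved. The work goes in short steps, Python scripts to look and compute and a shell command to move; the robot and the scene stay as the last step left them, time stands still between calls to the robot, and variables do not carry over. Pictures are saved under pics/ and viewed, at most 10 in all, crops included, and the job is handed in when it is done.

```bash
mkdir -p pics; cat > h.py <<'E'
import numpy as np, cv2
from station import arm, grab_frame, job
def snap(n,f):
    d=grab_frame(n); cv2.imwrite('pics/'+f,d['frame'][:,:,::-1]); np.savez('pics/'+f+'.npz',**d); return d
def ray(d,u,v,z):
    R,_=cv2.Rodrigues(np.array(d['rvec'],float)); t=np.array(d['tvec']).ravel()
    r=R.T@np.linalg.inv(d['K'])@np.array([u,v,1.]); c=-R.T@t
    return c+r*(z-c[2])/r[2]
def proj(d,p):
    return cv2.projectPoints(np.array(p,float).reshape(-1,1,3),np.array(d['rvec'],float),np.array(d['tvec'],float),d['K'],None)[0].reshape(-1,2)
E
python3 - <<'E'
from h import *
snap('top','top0.png'); snap('scene','scene0.png'); s=arm.get_state(); print(s['position'],s['eef_rot'],s['t'],s['width'])
E
```

```text
[ 0.17724396 -0.49351438  0.2305444 ] [-3.13980164e+00 -6.82311546e-06  3.44785597e-01] 0.1 0.08549710178066103
```

View pics/top0.png

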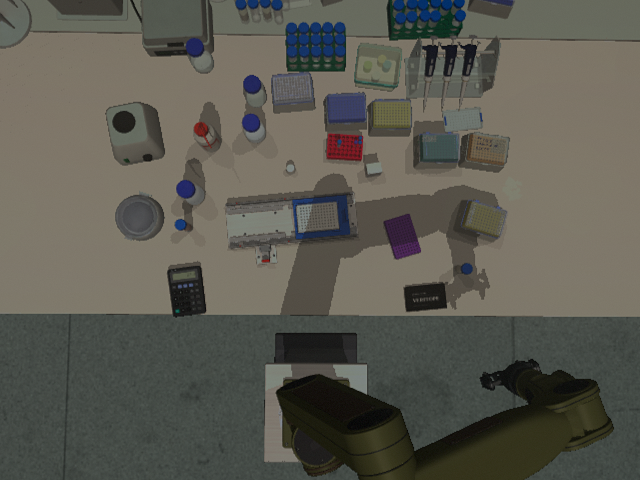

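View pics/scene0.png

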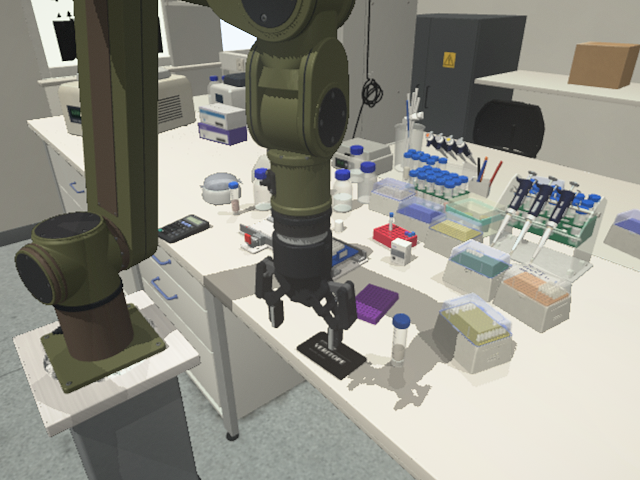

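The top view shows the stage around (290,218), with the blue carrier at (322,216), the bolt's red tab at (266,258), and stage +y pointing image-left (world +y). I'll zoom in and measure.

```bash
python3 - <<'E'
from h import *
d=np.load('pics/top0.png.npz'); im=d['frame']
c=im[180:280,215:375]; cv2.imwrite('pics/crop0.png',cv2.resize(c[:,:,::-1],None,fx=5,fy=5,interpolation=cv2.INTER_CUBIC))
hsv=cv2.cvtColor(im,cv2.COLOR_RGB2HSV)
b=cv2.inRange(hsv,(100,120,40),(125,255,255)); b[:, :280]=0; b[:,365:]=0; b[:180]=0;b[250:]=0
pts=cv2.findNonZero(b); r=cv2.minAreaRect(pts); print('blue',r)
for q in cv2.boxPoints(r): print(q,ray(d,*q,0.028))
print('c',ray(d,*r[0],0.028))
red=cv2.inRange(hsv,(0,120,60),(8,255,255))|cv2.inRange(hsv,(172,120,60),(180,255,255)); red[:180]=0; red[290:]=0
n,l,st,ce=cv2.connectedComponentsWithStats(red)
for i in range(1,n): print(st[i],ce[i],ray(d,*ce[i],0.052),ray(d,*ce[i],0.032))
E
```

```text
blue ((320.7786865234375, 216.5655975341797), (39.47358322143555, 53.95930480957031), 84.80557250976562)
[292.12292 199.3525 ] [0.65990373 0.07984401 0.028     ]
[345.86066 194.46724] [ 0.67698056 -0.0880596   0.028     ]
[349.43445 233.7787 ] [ 0.55366039 -0.09979515  0.028     ]
[295.69672 238.66396] [0.5369796  0.06733867 0.028     ]
c [ 0.60672311 -0.01007524  0.028     ]
[284 198   1   2   2] [284.  198.5] [0.65899437 0.10377767 0.052     ] [0.66177543 0.10497256 0.032     ]
[236 203   1   1   1] [236. 203.] [0.64360947 0.25078421 0.052     ] [0.6462031  0.25377012 0.032     ]
[288 241   1   1   1] [288. 241.] [0.52808117 0.08991486 0.052     ] [0.52926729 0.09094087 0.032     ]
[240 245   1   2   2] [240.  245.5] [0.51307496 0.23619904 0.052     ] [0.51407826 0.23900725 0.032     ]
[262 259   8   3  19] [265.73684211 260.26315789] [0.46861832 0.15707429 0.052     ] [0.46907999 0.15891851 0.032     ]
```

View pics/crop0.png

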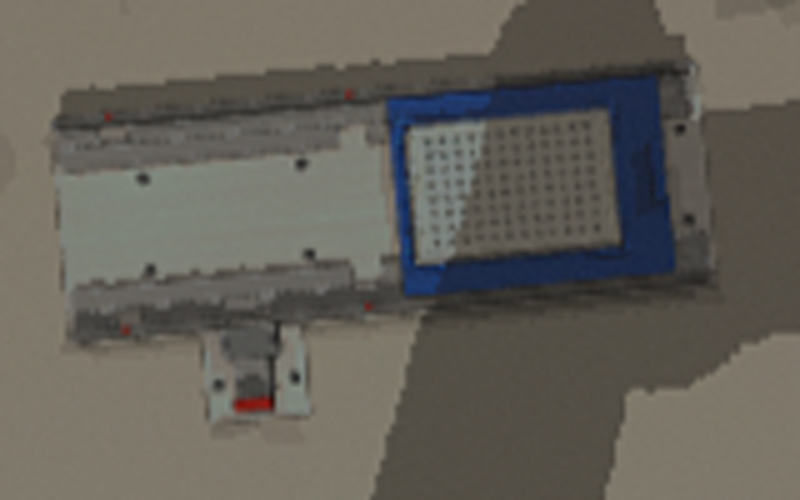

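The crop confirms the carrier at crop (530,185) with its tab at (648,180), the red bolt tab at (253,404), and four red marks. These agree within 3 mm:

- **Stage:** yaw ≈ 0.103, seat ≈ (0.588, 0.172).
- **Carrier:** about 183 mm short of the seat.
- **Tab rear face:** ≈ (0.615, -0.088).

I'll move in high, with the fingers shut.

```bash
python3 -m pendant '[{"slide":[0.9,-0.33,0],"turn":[0,0,0]},{"slide":[0.9,-0.33,0],"turn":[0,0,0]},{"slide":[0.9,-0.33,0],"turn":[0,0,0]},{"slide":[0.9,-0.33,0],"turn":[0,0,0]},{"slide":[0.9,-0.33,0],"turn":[0,0,0]},{"slide":[0.9,-0.33,0],"turn":[0,0,0]},{"slide":[0.9,-0.33,0],"turn":[0,0,0]},{"slide":[0.9,-0.33,0],"turn":[0,0,0]}]' 1
python3 -m pendant '[{"slide":[0.9,-0.33,0],"turn":[0,0,0]},{"slide":[0.9,-0.33,0],"turn":[0,0,0]},{"slide":[0.9,-0.33,0],"turn":[0,0,0]},{"slide":[0.9,-0.33,0],"turn":[0,0,0]},{"slide":[0.9,-0.33,0],"turn":[0,0,0]},{"slide":[0.9,-0.33,0],"turn":[0,0,0]},{"slide":[0.9,-0.33,0],"turn":[0,0,0]},{"slide":[0.9,-0.33,0],"turn":[0,0,0]}]'
python3 -m pendant '[{"slide":[0.6,-0.22,0],"turn":[0,0,-0.1]},{"slide":[0.6,-0.22,0],"turn":[0,0,-0.2]},{"slide":[0.6,-0.22,0],"turn":[0,0,-0.3]},{"slide":[0.6,-0.22,0],"turn":[0,0,-0.423]},{"slide":[0.6,-0.22,0],"turn":[0,0,-0.423]},{"slide":[0.6,-0.22,0],"turn":[0,0,-0.423]},{"slide":[0.6,-0.22,0],"turn":[0,0,-0.423]},{"slide":[0.6,-0.22,0],"turn":[0,0,-0.423]},{"slide":[0.6,-0.22,0],"turn":[0,0,-0.423]},{"slide":[0.6,-0.22,0],"turn":[0,0,-0.423]},{"slide":[0.6,-0.22,0],"turn":[0,0,-0.423]},{"slide":[0.6,-0.22,0],"turn":[0,0,-0.423]},{"slide":[0.6,-0.22,0],"turn":[0,0,-0.423]},{"slide":[0.6,-0.22,0],"turn":[0,0,-0.423]}]'
python3 - <<'E'
from h import *
snap('wrist','w1.png'); s=arm.get_state(); print(s['t'],s['position'],s['eef_rot'],s['qpos'],s['width'])
E
```

```text
t: 0.77
position: [0.3241, -0.3712, 0.231]
eef_rot: [-3.141, 0.001, 0.345]
force: [0.4, -1.0, -0.0]
width: 0.0004
gripper_force: 0.0
t: 1.43
position: [0.4705, -0.2493, 0.231]
eef_rot: [-3.141, 0.001, 0.343]
force: [0.0, -0.1, -0.8]
width: 0.0001
gripper_force: 0.0
t: 2.6
position: [0.569, -0.1674, 0.2314]
eef_rot: [-3.141, 0.0, 1.67]
force: [0.7, 0.4, -0.5]
width: 0.0002
gripper_force: 0.0
2.65 [ 0.56918262 -0.16712964  0.23136285] [-3.14140174e+00  4.33772376e-05  1.67080532e+00] [-2.85542957e-01  3.78318701e-01  3.55243626e-02  1.22816257e+00
 -1.11990001e-04  1.18524439e+00] 5.529086497330752e-06
```

View pics/w1.png

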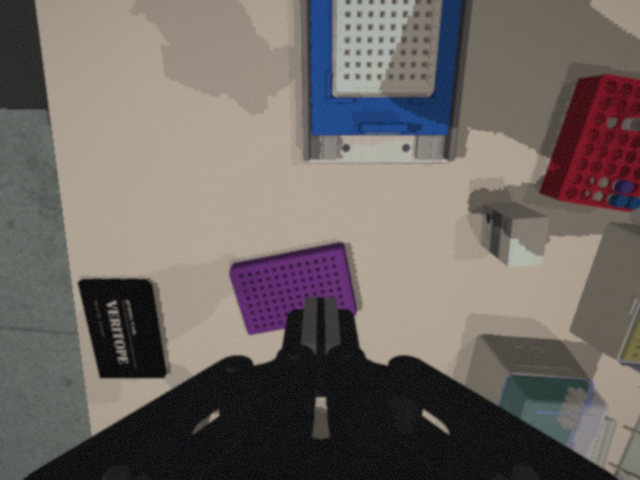

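The wrist view shows the tab centred at (385,127), the board's rear edge at row 135 (columns 310 to 449), and the shut fingertips at (320,300), with the way clear.

```bash
python3 - <<'E'
from h import *
d=np.load('pics/w1.png.npz')
S=np.array([.588,.172]);a=.103;R=np.array([[np.cos(a),np.sin(a)],[-np.sin(a),np.cos(a)]])
for u,v,z in [(310,135,.028),(449,135,.028),(360,123,.054),(410,123,.054),(360,131,.054),(410,132,.054),(307,160,.008),(449,160,.008)]:
    p=ray(d,u,v,z)[:2]; print(u,v,p,R@(p-S)+[0,.09])
T=np.array([.56918,-.16713]); print('tcp',R@(T-S)+[0,.09])
# finger tip width at z=.231
hsv=cv2.cvtColor(d['frame'],cv2.COLOR_RGB2GRAY); print([ (v,np.where(hsv[v]<45)[0][[0,-1]].tolist() if (hsv[v]<45).any() else None) for v in (312,320,330)])
for v in (297,312): print(ray(d,285,v,.231),ray(d,355,v,.231))
E
```

```text
310 135 [ 0.55369502 -0.10114151] [-0.06220703 -0.17816675]
449 135 [ 0.67858756 -0.08873819] [ 0.06329889 -0.17867035]
360 123 [ 0.59456126 -0.08634614] [-0.02003614 -0.16765157]
410 123 [ 0.6356916  -0.08226167] [ 0.02129618 -0.16781769]
360 131 [ 0.59540507 -0.0926321 ] [-0.01984312 -0.17399097]
410 132 [ 0.6369502  -0.08930843] [ 0.02182357 -0.17495651]
307 160 [ 0.55243594 -0.12572262] [-0.06598681 -0.20248812]
449 160 [ 0.6902931  -0.11202983] [ 0.07254759 -0.2030421 ]
tcp [-0.05358892 -0.24539764]
[(312, [86, 351]), (320, [87, 353]), (330, [90, 354])]
[ 0.5536289 -0.1595565  0.231    ] [ 0.58361312 -0.15657566  0.231     ]
[ 0.55412636 -0.16683005  0.231     ] [ 0.58455164 -0.16380502  0.231     ]
```

```bash
python3 -m pendant '[{"slide":[0.19,0.272,0],"turn":[0,0,0]},{"slide":[0.19,0.272,0],"turn":[0,0,0]},{"slide":[0.19,0.272,0],"turn":[0,0,0]},{"slide":[0.19,0.272,0.2],"turn":[0,0,0]},{"slide":[0.19,0.272,0.4],"turn":[0,0,0]},{"slide":[0.19,0.272,0.6],"turn":[0,0,0]},{"slide":[0.19,0.272,0.75],"turn":[0,0,0]},{"slide":[0.19,0.272,0.85],"turn":[0,0,0]},{"slide":[0.19,0.272,0.93],"turn":[0,0,0]},{"slide":[0.19,0.272,0.97],"turn":[0,0,0]},{"slide":[0.19,0.272,0.97],"turn":[0,0,0]},{"slide":[0.19,0.272,0.97],"turn":[0,0,0]}]'
python3 - <<'E'
from h import *
snap('wrist','w2.png')
E
```

```text
t: 3.65
position: [0.6199, -0.1231, 0.0376]
eef_rot: [-3.141, 0.0, 1.673]
force: [0.2, 0.5, 0.1]
width: 0.0002
gripper_force: 0.0
```

View pics/w2.png

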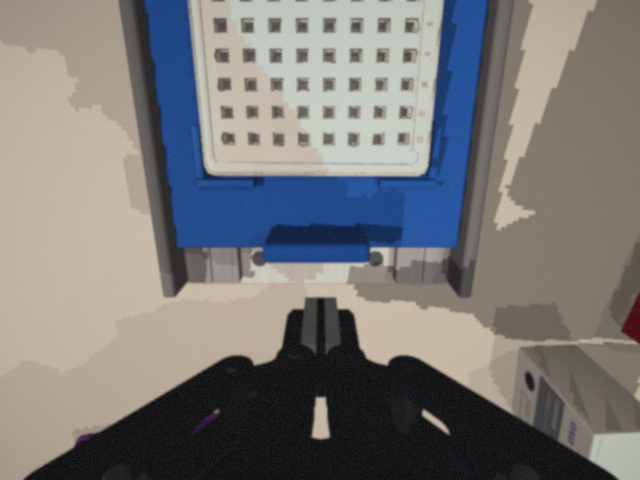

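The fingers at (320,300) are centred on the tab at (317,260), with a gap of about 20 mm. I'll push gently to about 20 mm short of the seat.

```bash
python3 -m pendant '[{"slide":[0.04,0,0],"turn":[0,0,0]},{"slide":[0.07,0,0],"turn":[0,0,0]},{"slide":[0.09,0,0],"turn":[0,0,0]},{"slide":[0.11,0,0],"turn":[0,0,0]},{"slide":[0.14,0,0],"turn":[0,0,0]},{"slide":[0.18,0,0],"turn":[0,0,0]},{"slide":[0.23,0,0],"turn":[0,0,0]},{"slide":[0.28,0,0],"turn":[0,0,0]},{"slide":[0.33,0,0],"turn":[0,0,0]},{"slide":[0.38,0,0],"turn":[0,0,0]},{"slide":[0.43,0,0],"turn":[0,0,0]},{"slide":[0.48,0,0],"turn":[0,0,0]},{"slide":[0.53,0,0],"turn":[0,0,0]},{"slide":[0.58,0,0],"turn":[0,0,0]},{"slide":[0.63,0,0],"turn":[0,0,0]},{"slide":[0.68,0,0],"turn":[0,0,0]},{"slide":[0.73,0,0],"turn":[0,0,0]},{"slide":[0.78,0,0],"turn":[0,0,0]},{"slide":[0.82,0,0],"turn":[0,0,0]},{"slide":[0.85,0,0],"turn":[0,0,0]}]'
python3 - <<'E'
from h import *
snap('top','top1.png');d=snap('wrist','w3.png')
S=np.array([.588,.172]);a=.103;R=np.array([[np.cos(a),np.sin(a)],[-np.sin(a),np.cos(a)]])
p=np.array(arm.get_state()['position'])[:2];print('tcp stage',R@(p-S)+[0,.09])
E
```

```text
t: 5.37
position: [0.6022, 0.0474, 0.0373]
eef_rot: [-3.141, -0.0, 1.674]
force: [0.8, -3.3, 1.8]
width: -0.0002
gripper_force: 1.4
tcp stage [ 0.00115725 -0.03474338]
```

View pics/w3.png

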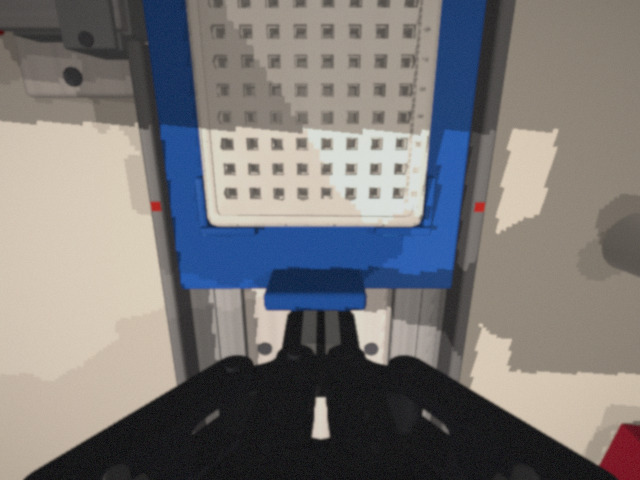

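The fingers touch the tab (force about 3.3 N), the plate is nested, and the red marks are at (156,206) and (480,207). From here I go slowly.

```bash
python3 -m pendant '[{"slide":[0.015,0,0],"turn":[0,0,0]},{"slide":[0.03,0,0],"turn":[0,0,0]},{"slide":[0.045,0,0],"turn":[0,0,0]},{"slide":[0.06,0,0],"turn":[0,0,0]},{"slide":[0.075,0,0],"turn":[0,0,0]},{"slide":[0.09,0,0],"turn":[0,0,0]},{"slide":[0.1,0,0],"turn":[0,0,0]},{"slide":[0.11,0,0],"turn":[0,0,0]},{"slide":[0.12,0,0],"turn":[0,0,0]},{"slide":[0.13,0,0],"turn":[0,0,0]}]'
python3 -m pendant '[{"slide":[0.01,0,0],"turn":[0,0,0]},{"slide":[0.015,0,0],"turn":[0,0,0]},{"slide":[0.02,0,0],"turn":[0,0,0]}]'
```

```text
t: 6.3
position: [0.5998, 0.0723, 0.0373]
eef_rot: [3.142, 0.0, 1.674]
force: [0.2, -1.0, -1.6]
width: -0.0
gripper_force: 0.7
t: 6.55
position: [0.5995, 0.0762, 0.0374]
eef_rot: [3.141, 0.0, 1.674]
force: [1.0, -1.1, -1.3]
width: -0.0001
gripper_force: 0.9
```

```bash
python3 -m pendant '[{"slide":[0.005,0,0],"turn":[0,0,0]},{"slide":[0.01,0,0],"turn":[0,0,0]},{"slide":[0.015,0,0],"turn":[0,0,0]}]'
python3 -m pendant '[{"slide":[0.005,0,0],"turn":[0,0,0]},{"slide":[0.01,0,0],"turn":[0,0,0]},{"slide":[0.01,0,0],"turn":[0,0,0]}]'
python3 - <<'E'
from h import *
d=snap('wrist','w4.png')
E
```

```text
t: 6.8
position: [0.5992, 0.079, 0.0374]
eef_rot: [3.141, 0.0, 1.674]
force: [0.2, -1.4, -0.1]
width: 0.0002
gripper_force: 1.0
t: 7.05
position: [0.5989, 0.0811, 0.0374]
eef_rot: [3.141, 0.0, 1.674]
force: [0.7, -2.5, 1.0]
width: 0.0003
gripper_force: 1.1
```

View pics/w4.png

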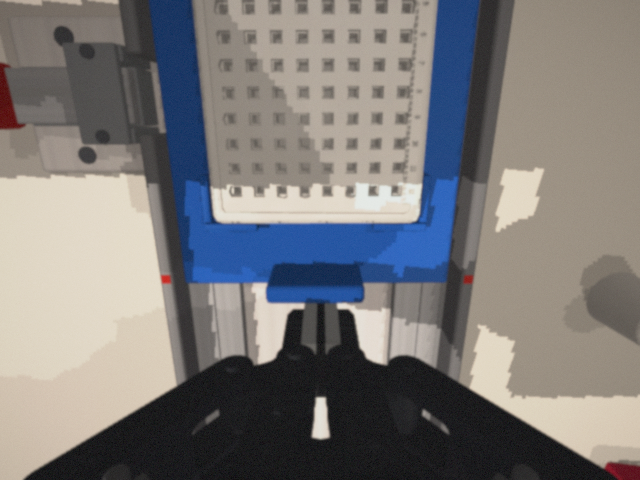

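The board looks smaller (258 px wide, against 269 before) and the tab lower, which suggests it has dropped. I'll check by size and position.

```bash
python3 - <<'E'
from h import *
S=np.array([.588,.172]);a=.103;R=np.array([[np.cos(a),np.sin(a)],[-np.sin(a),np.cos(a)]])
for f in ('w3.png','w4.png'):
    d=np.load('pics/'+f+'.npz'); h=cv2.cvtColor(d['frame'],cv2.COLOR_RGB2HSV)
    b=cv2.inRange(h,(100,120,30),(125,255,255)); b[:, 500:]=0
    bot=[np.where(b[:,x])[0].max() for x in (210,230,250,380,400,420)]
    v=int(np.median(bot)); xs=np.where(b[v-4])[0]; print(f,bot,xs.min(),xs.max())
    for z in (.028,.022):
        l,r=[R@(ray(d,u,v,z)[:2]-S)+[0,.09] for u in (xs.min()-.5,xs.max()+.5)]; print(z,l,r,'width',r[0]-l[0],'centre y',(l[1]+r[1])/2+.085)
print(arm.get_state()['force'])
d=np.load('pics/w4.png.npz')
for u,v in ((166,279),(468,279)): print('mark',R@(ray(d,u,v,.032)[:2]-S)+[0,.09])
E
```

```text
w3.png [np.int64(287), np.int64(287), np.int64(287), np.int64(287), np.int64(287), np.int64(287)] 180 451
0.028 [-0.06185622 -0.02449091] [ 0.06129607 -0.02431486] width 0.12315229452786197 centre y 0.060597116088727636
0.022 [-0.06438372 -0.02737173] [ 0.0636525  -0.02718869] width 0.1280362151197913 centre y 0.0577197874718395
w4.png [np.int64(282), np.int64(282), np.int64(281), np.int64(281), np.int64(281), np.int64(281)] 185 446
0.028 [-0.05903024  0.01115805] [0.05908262 0.01111472] width 0.11811285981096878 centre y 0.09613638398091302
0.022 [-0.06145698  0.00838449] [0.06133797 0.00833944] width 0.12279495063646316 centre y 0.09336196748091732
[-0.42681084 -2.45859116  1.11407653]
mark [-0.06540169  0.01396962]
mark [0.06689394 0.01392125]
```

The carrier has dropped: assuming the dropped height, the board measures 122.8 mm wide, matching 123.2 mm on the rails. Its centre is within about 3.5 mm of the seat. Next I back off, rise, turn the tool and move over to the bolt.

```bash
python3 -m pendant '[{"slide":[-0.05,0,0],"turn":[0,0,0]},{"slide":[-0.125,0,0],"turn":[0,0,0]},{"slide":[-0.125,0,-0.2],"turn":[0,0,0]},{"slide":[-0.125,0,-0.4],"turn":[0,0,0]},{"slide":[-0.125,0,-0.5],"turn":[0,0,0]},{"slide":[-0.125,0,-0.5],"turn":[0,0,0]}]'
python3 -m pendant '[{"slide":[0,-0.2,0],"turn":[0,0,0.04]},{"slide":[0.1,-0.4,0],"turn":[0,0,0.08]},{"slide":[0.3,-0.6,0],"turn":[0,0,0.12]},{"slide":[0.45,-0.75,0],"turn":[0,0,0.16]},{"slide":[0.59,-0.81,0],"turn":[0,0,0.2]},{"slide":[0.59,-0.81,0],"turn":[0,0,0.24]},{"slide":[0.59,-0.81,0],"turn":[0,0,0.28]},{"slide":[0.59,-0.81,0],"turn":[0,0,0.32]},{"slide":[0.59,-0.81,0],"turn":[0,0,0.36]},{"slide":[0.59,-0.81,0],"turn":[0,0,0.4]},{"slide":[0.59,-0.81,0],"turn":[0,0,0.44]},{"slide":[0.59,-0.81,0],"turn":[0,0,0.48]},{"slide":[0.59,-0.81,0],"turn":[0,0,0.5]},{"slide":[0.59,-0.81,0],"turn":[0,0,0.5]},{"slide":[0.59,-0.81,0],"turn":[0,0,0.5]}]'
python3 - <<'E'
from h import *
d=snap('wrist','w5.png')
S=np.array([.588,.172]);a=.103;R=np.array([[np.cos(a),np.sin(a)],[-np.sin(a),np.cos(a)]])
p=np.array(arm.get_state()['position']);print('tcp stage',R@(p[:2]-S)+[0,.09],p[2])
h=cv2.cvtColor(d['frame'],cv2.COLOR_RGB2HSV)
m=cv2.inRange(h,(0,150,60),(8,255,255))|cv2.inRange(h,(172,150,60),(180,255,255))
n,l,st,ce=cv2.connectedComponentsWithStats(m)
for i in range(1,n):
    if st[i][4]>30: print(st[i],R@(ray(d,*ce[i],.052)[:2]-S)+[0,.09],R@(ray(d,*ce[i],.032)[:2]-S)+[0,.09])
E
```

```text
t: 7.6
position: [0.6055, 0.0554, 0.1432]
eef_rot: [3.131, -0.0, 1.673]
force: [0.5, -0.4, 0.9]
width: 0.0
gripper_force: 0.0
t: 8.85
position: [0.4398, 0.0828, 0.1366]
eef_rot: [-3.101, 0.003, 0.159]
force: [-0.1, -0.1, 0.2]
width: 0.0
gripper_force: 0.0
tcp stage [-0.1566359   0.01671166] 0.13669711019184422
[102  87   5   7  31] [-0.06619222  0.15188296] [-0.06561277  0.16393902]
[198 176  45  17 596] [-0.11735038  0.08534505] [-0.12129359  0.09151879]
```

View pics/w5.png

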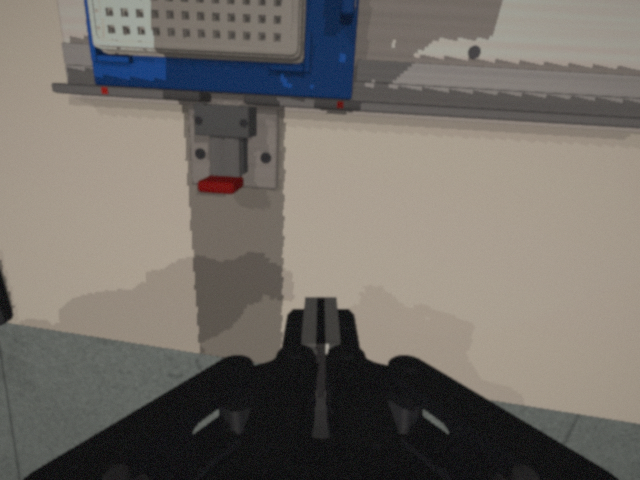

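The wrist view shows the red tab at (220,184), the carrier seated and the plate nested. The move was rate-limited and stopped short, so I'll work out the remaining correction.

```bash
python3 -m pendant '[{"slide":[0,0,0],"turn":[0,0,0]},{"slide":[0,0,0],"turn":[0,0,0]}]'
cat > c.py <<'E'
from h import *; import sys
from scipy.spatial.transform import Rotation as Ro
x,y,z,yaw=map(float,sys.argv[1:5]); a=.103
s=arm.get_state(); C=Ro.from_euler('xyz',s['eef_rot']); T=Ro.from_euler('xyz',[np.pi,0,yaw])
w=np.array([.588+np.cos(a)*x-np.sin(a)*(y-.09), .172+np.sin(a)*x+np.cos(a)*(y-.09), z])
print('slide',(C.inv().apply(w-s['position'])/.2).round(3),'turn',((C.inv()*T).as_rotvec()/np.pi).round(4))
E
python3 c.py -.161 .088 .12 .103
```

```text
t: 9.07
position: [0.4401, 0.0855, 0.1371]
eef_rot: [-3.1, 0.001, 0.164]
force: [0.7, -0.2, -0.8]
width: 0.0003
gripper_force: 0.0
slide [-0.004 -0.341  0.1  ] turn [-0.0131  0.0009  0.0193]
```

```bash
python3 -m pendant '[{"slide":[-0.004,-0.341,0.1],"turn":[-0.013,0.001,0.019]},{"slide":[-0.004,-0.341,0.1],"turn":[-0.013,0.001,0.019]},{"slide":[-0.004,-0.341,0.1],"turn":[-0.013,0.001,0.019]},{"slide":[-0.004,-0.341,0.1],"turn":[-0.013,0.001,0.019]},{"slide":[-0.004,-0.341,0.1],"turn":[-0.013,0.001,0.019]},{"slide":[-0.004,-0.341,0.1],"turn":[-0.013,0.001,0.019]},{"slide":[-0.004,-0.341,0.1],"turn":[-0.013,0.001,0.019]},{"slide":[-0.004,-0.341,0.1],"turn":[-0.013,0.001,0.019]}]'
python3 c.py -.161 .088 .035 .103
```

```text
t: 9.73
position: [0.4398, 0.0802, 0.1204]
eef_rot: [-3.106, -0.0, 0.156]
force: [-0.5, -0.2, -0.1]
width: -0.0002
gripper_force: 0.0
slide [-0.001 -0.356  0.44 ] turn [-0.0112  0.0002  0.0169]
```

```bash
python3 -c "
from station import arm
s=arm.get_state();print(s['qpos'].round(3),s['effort'].round(1),s['wrist_torque'].round(2))"
```

```text
[ 0.155  0.21  -0.517  0.843  0.035  3.141] [  0.  -34.3  22.    0.    0.1  -0. ] [-0.02 -0.01  0.02]
```

Joint 6 is at its limit (3.14) here, so I'll turn the tool half round the other way and push with the opposite flank.

```bash
python3 -m pendant '[{"slide":[0,0,0],"turn":[0,0,-0.04]},{"slide":[0,0,0],"turn":[0,0,-0.08]},{"slide":[0,0,0],"turn":[0,0,-0.12]},{"slide":[0,0,0],"turn":[0,0,-0.16]},{"slide":[0,0,0],"turn":[0,0,-0.2]},{"slide":[0,0,0],"turn":[0,0,-0.24]},{"slide":[0,0,0],"turn":[0,0,-0.28]},{"slide":[0,0,0],"turn":[0,0,-0.32]},{"slide":[0,0,0],"turn":[0,0,-0.36]},{"slide":[0,0,0],"turn":[0,0,-0.4]},{"slide":[0,0,0],"turn":[0,0,-0.44]},{"slide":[0,0,0],"turn":[0,0,-0.48]},{"slide":[0,0,0],"turn":[0,0,-0.5]},{"slide":[0,0,0],"turn":[0,0,-0.5]}]'
python3 c.py -.161 .088 .12 3.245
```

```text
t: 10.9
position: [0.4398, 0.0801, 0.1204]
eef_rot: [3.141, -0.035, 1.728]
force: [0.1, -0.2, 0.7]
width: 0.0001
gripper_force: 0.0
slide [ 0.371 -0.001  0.015] turn [ 0.0086 -0.0089 -0.4829]
```

```bash
python3 -m pendant '[{"slide":[0.1,0,0.01],"turn":[0.009,-0.009,-0.04]},{"slide":[0.2,0,0.01],"turn":[0.009,-0.009,-0.08]},{"slide":[0.3,0,0.01],"turn":[0.009,-0.009,-0.12]},{"slide":[0.371,0,0.015],"turn":[0.009,-0.009,-0.16]},{"slide":[0.371,0,0.015],"turn":[0.009,-0.009,-0.2]},{"slide":[0.371,0,0.015],"turn":[0.009,-0.009,-0.24]},{"slide":[0.371,0,0.015],"turn":[0.009,-0.009,-0.28]},{"slide":[0.371,0,0.015],"turn":[0.009,-0.009,-0.32]},{"slide":[0.371,0,0.015],"turn":[0.009,-0.009,-0.36]},{"slide":[0.371,0,0.015],"turn":[0.009,-0.009,-0.4]},{"slide":[0.371,0,0.015],"turn":[0.009,-0.009,-0.44]},{"slide":[0.371,0,0.015],"turn":[0.009,-0.009,-0.483]},{"slide":[0.371,0,0.015],"turn":[0.009,-0.009,-0.483]},{"slide":[0.371,0,0.015],"turn":[0.009,-0.009,-0.483]},{"slide":[0.371,0,0.015],"turn":[0.009,-0.009,-0.483]}]'
python3 c.py -.161 .088 .035 3.245
```

```text
t: 12.15
position: [0.4281, 0.1534, 0.1198]
eef_rot: [-3.14, -0.001, -3.042]
force: [-0.0, 0.4, -0.1]
width: -0.0001
gripper_force: 0.0
slide [-0.     0.001  0.424] turn [-0.0004 -0.0003 -0.0013]
```

```bash
python3 -m pendant '[{"slide":[0,0,0.15],"turn":[0,0,0]},{"slide":[0,0,0.3],"turn":[0,0,0]},{"slide":[0,0,0.4],"turn":[0,0,0]},{"slide":[0,0,0.424],"turn":[0,0,0]},{"slide":[0,0,0.424],"turn":[0,0,0]}]'
python3 -m pendant '[{"slide":[-0.04,0,0],"turn":[0,0,0]},{"slide":[-0.07,0,0],"turn":[0,0,0]},{"slide":[-0.09,0,0],"turn":[0,0,0]},{"slide":[-0.11,0,0],"turn":[0,0,0]},{"slide":[-0.13,0,0],"turn":[0,0,0]},{"slide":[-0.145,0,0],"turn":[0,0,0]},{"slide":[-0.16,0,0],"turn":[0,0,0]},{"slide":[-0.175,0,0],"turn":[0,0,0]},{"slide":[-0.19,0,0],"turn":[0,0,0]},{"slide":[-0.205,0,0],"turn":[0,0,0]},{"slide":[-0.215,0,0],"turn":[0,0,0]},{"slide":[-0.225,0,0],"turn":[0,0,0]}]'
python3 c.py -.112 .088 .035 3.245
```

```text
t: 12.57
position: [0.4265, 0.1528, 0.0337]
eef_rot: [-3.14, -0.005, -3.04]
force: [-0.1, 0.1, 0.1]
width: -0.0004
gripper_force: 0.0
t: 13.57
position: [0.4728, 0.1579, 0.0348]
eef_rot: [-3.14, -0.001, -3.039]
force: [-2.7, 0.4, 1.6]
width: 0.0001
gripper_force: 1.3
slide [-0.02   0.001 -0.001] turn [-0.0004 -0.0005 -0.0002]
```

The bolt is sliding at 2.7 N. I'll go on until it meets the hard stop.

```bash
python3 -m pendant '[{"slide":[-0.01,0,0],"turn":[0,0,0]},{"slide":[-0.02,0,0],"turn":[0,0,0]},{"slide":[-0.025,0,0],"turn":[0,0,0]}]'
python3 -m pendant '[{"slide":[-0.005,0,0],"turn":[0,0,0]},{"slide":[-0.01,0,0],"turn":[0,0,0]},{"slide":[-0.01,0,0],"turn":[0,0,0]}]'
python3 -m pendant '[{"slide":[-0.005,0,0],"turn":[0,0,0]},{"slide":[-0.01,0,0],"turn":[0,0,0]},{"slide":[-0.01,0,0],"turn":[0,0,0]}]'
python3 c.py -.112 .088 .035 3.245
```

```text
t: 13.82
position: [0.4769, 0.1583, 0.0347]
eef_rot: [-3.14, -0.003, -3.039]
force: [-5.0, -0.1, 4.4]
width: 0.0001
gripper_force: 2.9
t: 14.07
position: [0.4769, 0.1582, 0.0345]
eef_rot: [-3.14, -0.006, -3.039]
force: [-8.4, -0.7, 6.1]
width: -0.0002
gripper_force: 3.9
t: 14.32
position: [0.4769, 0.1582, 0.0343]
eef_rot: [-3.141, -0.01, -3.038]
force: [-10.0, 0.1, 8.3]
width: -0.0001
gripper_force: 5.5
slide [ 0.     0.002 -0.004] turn [-0.0003 -0.0031 -0.0001]
```

The tool stopped exactly at the predicted home position while the force kept rising, so this is the hard stop. I'll back off, rise and check.

```bash
python3 -m pendant '[{"slide":[0.05,0,0],"turn":[0,0,0]},{"slide":[0.2,0,0],"turn":[0,0,0]},{"slide":[0.3,0,-0.1],"turn":[0,0,0]},{"slide":[0.3,0,-0.3],"turn":[0,0,0]},{"slide":[0.3,0,-0.5],"turn":[0,0,0]},{"slide":[0.5,0,-0.7],"turn":[0,0,0]},{"slide":[0.7,0,-0.8],"turn":[0,0,0]},{"slide":[0.7,0,-0.8],"turn":[0,0,0]},{"slide":[0.7,0,-0.8],"turn":[0,0,0]}]'
python3 - <<'E'
from h import *
d=snap('top','top2.png'); c=d['frame'][180:280,215:375]; cv2.imwrite('pics/crop2.png',cv2.resize(c[:,:,::-1],None,fx=5,fy=5,interpolation=cv2.INTER_CUBIC))
E
```

```text
t: 15.07
position: [0.3418, 0.1448, 0.1977]
eef_rot: [3.141, 0.004, -3.038]
force: [-0.8, 0.2, 0.1]
width: -0.0
gripper_force: 0.0
```

View pics/crop2.png

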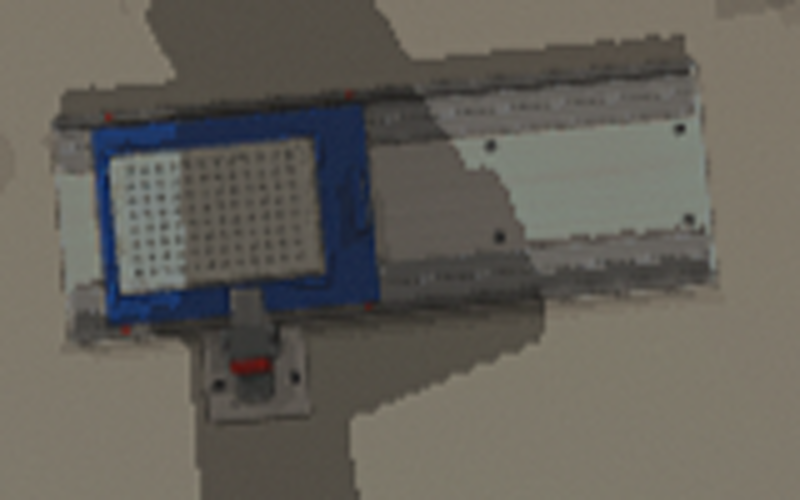

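The carrier is seated between the marks, the bolt tongue (crop 245,305) overlaps its edge, the red tab has moved in to (250,366), and the plate is in its nest.

```bash
python3 -c "
from station import job
print(job.hand_in())"
```

```text
the job is handed in; nothing more can be done
None
```

The carrier is seated in its notches, the bolt is pushed to its hard stop over the carrier's edge, the plate is still in its nest, and the job was handed in at about 15 s; no verdict came back.

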